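# Set the aperture disc of the glass inspection lamp

### The arm

A 7-joint arm with a two-finger parallel gripper is mounted at the origin on the work surface. World frame = base frame: x ahead of the robot, y to its left, z up, the work surface at z = 0. Lengths are in m, angles in rad, forces in N, time in s.
With the tool pointing down it reaches from about 0.425 to 0.925 m from the base axis. Payload 6.8 kg.
Tool frame: the origin (TCP) lies at the very end of the fingers, on their centre line; the grasp point (between the pads) lies 19 mm behind it; z points along the fingers, y is the line along which they close (so a half turn about z gives the same grasp; the last joint's range is limited). The gripper opens to 85 mm and grips with 20 to 120 N. Pads are 22 mm wide; open, the fingers measure 114 mm over their backs; the gripper's body (76 mm by 85 mm) begins 54 mm behind the grasp point. The pads swing forward as they close: fully open they stand 13 mm farther back than shut.
Start: joints at [-1.387, 0.477, 0.022, 1.555, -0.011, 1.109, -0.083], TCP at [0.194, 0.646, 0.231] pointing down, gripper open.
Joint ranges: [-2.96, 2.96], [-0.34, 2.1], [-1.41, 1.46], [0.24, 2.44], [-1.37, 4.51], [0.17, 1.92], [-2.96, 2.96]. Speed limits (rad/s): [2.39, 2.39, 3.14, 3.14, 3.14, 3.14, 3.14].

### API

Orientations are given as a rotation vector (axis times angle).
In Python, from bench import r gives the robot as it stands.
- The arm moves only by the tool play_rows, never from a script. Its argument "targets" is text: rows parted by semicolons, each of 5 numbers parted by spaces: the closure, from -1 (fully open) to 1 (shut), then the shift along the tool's x, y, z in m, then the turn about the tool's z in rad. In form: gripper dx dy dz spin; .... A call has 1 to 8 rows; each row is the pose to reach, as a shift and turn from the pose commanded when the call began, along the tool's axes at that moment; what a row does not reach only later rows make up. A row lasts 1/12 s, in which the tool goes at most 41.7 mm and 7.16 degrees, less where a joint would pass 70% of its speed; a pose out of reach is approached as far as the arm can. A call with a gripper value outside its range is refused whole. The fingers move at their own pace and stop on an object; "squeeze" is the grip in N (left out, the last holds). Time passes only in rows, so rows that repeat a pose let the fingers close. It gives the time, the measured TCP pose, the force, the opening and the grip force at its end, in the units of the state.
- r.get_obs(): the state, without advancing time (a new reading comes with each control period).
- r.grab_frame(name): name is "scene" or "top"; returns the picture (420x560x3 uint8, red, green, blue); there is no depth.
- r.camera_info(name): a dict with "fov_y" (degrees; the focal length in pixels is half the picture's height over the tangent of half this angle, whatever the lens; pixels are square), "cx", "cy" (the principal point, pixels), "position" and "rotation" of the camera in the world. Camera axes: x right, y down, z forward; pixel columns grow to the right and rows downward; lengths in m; the calibration is good to about 2 mm. A picture is of the moment at which its call begins. camera_info takes no time and is no camera call.
- r.hand_in(): hands the job in; it is judged then, once.
The state is a dict: "clock": time; "joints": joint angles; "qvel": joint speeds; "tau": joint torques, N m; "tcp_pos": TCP position; "orientation": TCP orientation; "contact_force": force on the tool from outside, world axes, zero at the start; "moment": the same for the moment, N m; "grip_width": finger opening in m; "gripper_force": force on a finger pad.
Only numpy, scipy, OpenCV 4.12 (cv2) and the standard library are available. Lean on these libraries where they do the work, as an engineer would, in place of code of your own. Each camera call takes 0.05 s, during which the arm holds its last target. There are 200 camera calls.

### The job

A wide jar is to be checked for cracks next, so set the inspection lamp for it: with a fingertip, flick the lamp's flat aperture disc round by the finger lobes on its edge, as many clicks as it takes to bring the widest of its eight holes under the port ring, resting in its click stop. Either way round will do; take the hand away when it is set. Do not pick anything up, and leave the glass and tools around the lamp where they are.

Things in the scene. Friction and masses are not known exactly. Their poses are not given: they have to be found in the camera images.
- lamp: Inspection lamp, fixed to the bench: low grey box with a dark top plate 66 mm above the bench. Its x axis points from its front (the end where the disc juts out, towards the robot) to its back, y left, z up. Origin at bench height; box from x = -120 to +80 mm, 170 mm wide. Nothing on it is higher than 101 mm (port ring, its bracket and post, behind the disc's axis).
- pivot (a point): On the upright axis of the aperture disc, half-way up its edge: 80 mm above the bench, 80 mm in front of the lamp's origin; axes as the lamp's. The disc: flat bare aluminium, 120 mm across, 12 mm thick. Beside each hole a square-sided finger lobe, 16 mm wide, stands out from its edge to 80 mm from the axis; gaps between lobes are about 38 mm wide. Screw on the axis up to 94 mm.
- port (a point): Centre of the black port ring over the disc (outside 48 mm, inside 34 mm across, top 99 mm above the bench), fixed to the lamp, 42 mm behind the disc's axis (lamp's +x). The lit window lies under it; the hole in use is seen through it from above.
- wide_hole (a point): Centre of the widest hole, half-way up the disc; turns with the disc at 42 mm from the axis. The eight round holes, glazed flush, are 45 degrees apart; their diameters, counter-clockwise seen from above from the widest: 28, 4, 5, 7, 10, 14, 18, 22 mm.
- disc (a joint): Turn of the disc, rad, counter-clockwise from above; at 0 or any whole turn the widest hole is under the ring. Endless both ways. Click stops at multiples of 0.785; in each a lobe points straight to the front (lamp's -x). Leaving a stop takes about 4 N at a lobe; past half a click it snaps into the next stop and stays. Starts 2 to 6 clicks counter-clockwise of the wanted stop.
- caliper: Bystander: steel vernier caliper lying on the bench in front of the lamp, 170 x 60 mm, 7 mm high. Origin in the middle of its beam, on the bench; x along the beam.
- loupe: Bystander: black hand loupe lying on the bench to the left of the lamp, rim 52 mm across, 12 mm high, with a 75 mm wooden handle. Origin under the middle of the lens.
- small_bottle: Bystander: small green medicine bottle standing to the right of the lamp, 42 mm across, 85 mm high. Origin under its middle.
- stopper: Bystander: glass stopper standing head down on the back of the lamp's top plate, 32 mm across, 38 mm high. Origin under its middle.
- tall_bottle: Bystander: clear wine bottle standing on the left of the bench, 72 mm across, 240 mm high. Origin under its middle.
- tumbler: Bystander: clear drinking glass standing on the left of the bench, 72 mm across, 100 mm high. Origin under its middle.
- wide_jar: Bystander: green preserving jar standing on the right of the bench, 88 mm across, 120 mm high. Origin under its middle.
- cork: Bystander: cork standing on the right of the bench, 23 mm across, 32 mm high. Origin under its middle.

How it is judged:
By the outcome, as a careful person would: the job done as asked, in the order asked, and still so for the second after the job is handed in, with the robot touching nothing.
It also fails if it takes over 58 s, if anything falls off the work surface, if the arm or the gripper's body presses on something with over 40 N, if the wrist force passes 120 N, or if a joint passes its speed limit or range.

## Working session

There is one attempt and no reset: what is moved stays moved. The work goes in short steps, Python scripts to look and compute and a tool call to move; the robot and the scene stay as the last step left them, time stands still between calls to the robot, and variables do not carry over. Pictures are saved under pics/ and viewed, at most 10 in all, crops included, and the job is handed in when it is done.

Besides the shell and the picture viewer there is one more tool, called after "Call:" by a JSON object that holds its "method" and its "body", one argument or row to a line. play_rows: Moves the arm, as the interface text tells. Its arguments: {"type":"object","properties":{"targets":{"type":"string"},"squeeze":{"type":"number"}},"required":["targets"]}

```bash
mkdir -p pics; python3 - <<'E'
from bench import r
import cv2
for n in("scene","top"):
    cv2.imwrite(f"pics/{n}0.png",r.grab_frame(n)[:,:,::-1]); print(n,r.camera_info(n))
print(r.get_obs())
E
```

```text
scene {'fov_y': 52.6250385864161, 'cx': 275.49048541799965, 'cy': 209.15013976054118, 'position': array([1.32770398, 0.27961692, 0.82460108]), 'rotation': array([-1.463932  , -2.02366345,  0.92612905])}
top {'fov_y': 46.85280262914891, 'cx': 278.1481027053409, 'cy': 206.41952093673245, 'position': array([0.39847467, 0.02071494, 1.71646734]), 'rotation': array([-2.19932234,  2.16873576, -0.11492835])}
{'clock': 0.1, 'joints': array([-1.38711703,  0.47770647,  0.02234253,  1.55628939, -0.01149928,
        1.10931407, -0.08308236]), 'qvel': array([ 1.83234065e-03, -3.20311198e-03,  5.82590146e-04, -2.30649368e-03,
       -1.50566848e-05, -9.41129961e-04,  4.52016804e-04]), 'tau': array([ 3.60236125e-03, -5.97758389e+01,  1.61335196e+00, -2.81954384e+01,
        1.27917901e-02,  5.04034309e-03,  2.89143856e-06]), 'tcp_pos': array([0.19403098, 0.64598376, 0.23045697]), 'orientation': array([-4.56624422e-01, -3.10811182e+00,  2.48936589e-03]), 'contact_force': array([-0.25410045,  0.51923926,  0.39307156]), 'moment': array([-0.01979278,  0.04531843,  0.05122525]), 'gripper_force': 0.0, 'grip_width': 0.08540192964708873}
```

View pics/scene0.png

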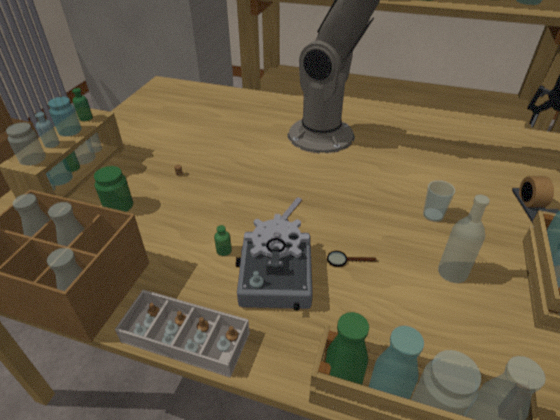

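View pics/top0.png

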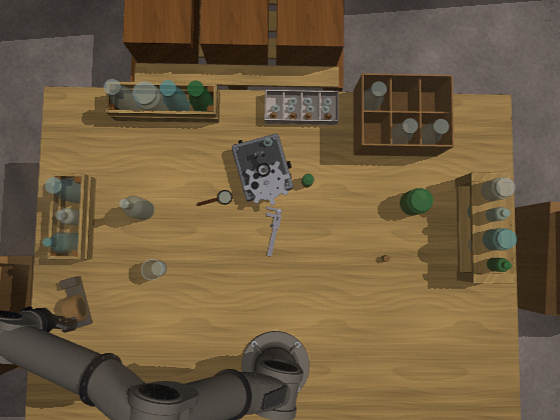

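The scene picture shows the lamp around (275,260) with the disc at (277,240). In the top picture the lamp is around (263,168), with the caliper just in front of it and the small bottle at (308,180). I'll enlarge both.

```bash
cat > h.py <<'E'
import numpy as np,cv2
from bench import r
from scipy.spatial.transform import Rotation as R
def cam(n):
    c=r.camera_info(n); f=210/np.tan(np.radians(c['fov_y']/2)); return f,c['cx'],c['cy'],c['position'],R.from_rotvec(c['rotation']).as_matrix()
def back(n,u,v,z):
    f,cx,cy,p,M=cam(n); d=M@np.array([(u-cx)/f,(v-cy)/f,1]); return p+d*(z-p[2])/d[2]
def proj(n,P):
    f,cx,cy,p,M=cam(n); q=(np.atleast_2d(P)-p)@M; return np.c_[f*q[:,0]/q[:,2]+cx,f*q[:,1]/q[:,2]+cy]
def rect(im,x0,x1,y0,y1,z,s=2500,n="top"):
    # metric plan view at height z: up=+x, left=+y
    c=np.array([[x1,y1,z],[x1,y0,z],[x0,y0,z],[x0,y1,z]]); w,h=int((y1-y0)*s),int((x1-x0)*s)
    H=cv2.getPerspectiveTransform(proj(n,c).astype('f4'),np.float32([[0,0],[w,0],[w,h],[0,h]]))
    return cv2.warpPerspective(im,H,(w,h),flags=cv2.INTER_CUBIC)
E
python3 - <<'E'
from h import *
c=back("top",267,180,.086);print(c, back("scene",277,240,.086))
x0,x1,y0,y1=[round(v,2) for v in(c[0]-.16,c[0]+.16,c[1]-.12,c[1]+.12)];print(x0,x1,y0,y1)
a=[rect(cv2.imread(f"pics/{n}0.png"),x0,x1,y0,y1,.086,1650,n) for n in("top","scene")]
cv2.imwrite("pics/rect0.png",np.hstack(a))
E
```

```text
[0.63267346 0.03339305 0.086     ] [0.63969091 0.04394217 0.086     ]
0.47 0.79 -0.09 0.15
```

View pics/rect0.png

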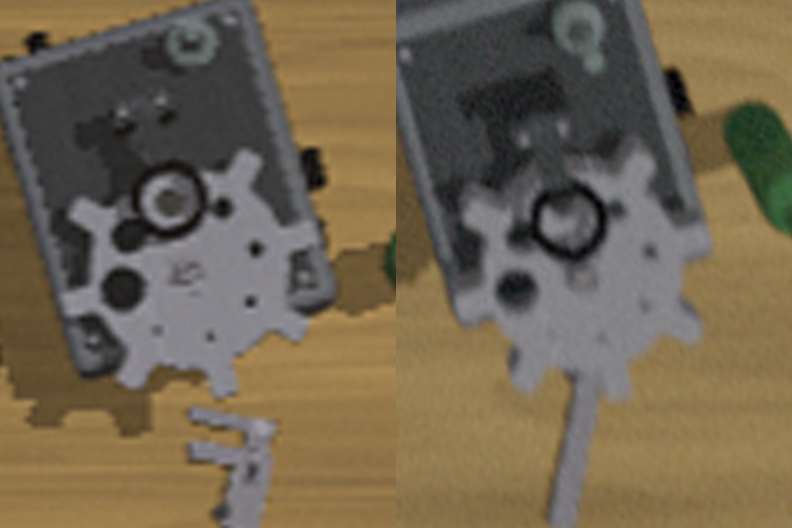

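The plan view (1650 px/m, up is +x, left is +y) shows the widest hole at (123,288), left of the pivot at about (188,275). The ring is at (171,200). Counter-clockwise from the ring the holes are 18 mm (in the ring), 22 mm at (130,236), then 28 mm. So the disc is 2 clicks counter-clockwise and needs two clicks clockwise. Next I'll fit the pivot and yaw.

```bash
python3 - <<'E'
from h import *
from scipy.optimize import least_squares
px=np.array([(123,288),(157,330),(210,336),(250,301),(256,249),(222,207),(130,236)])
k=np.array([0,1,2,3,4,5,7])
P=np.c_[.79-px[:,1]/1650,.15-px[:,0]/1650]
def f(q):
    a=q[2]+np.radians(90+45*k); return (np.c_[q[0]+.042*np.cos(a),q[1]+.042*np.sin(a)]-P).ravel()
s=least_squares(f,[.62,.036,.24]);print("pivot,yaw",s.x,np.degrees(s.x[2]),"rms",np.sqrt(np.mean(s.fun**2)))
o=r.get_obs();M=R.from_rotvec(o['orientation']).as_matrix();print(M.round(4))
c,s_=s.x[:2],s.x[2]
for d in(-22.5,0,22.5):
  for rad in(.08,.12):
    a=s_+np.pi-np.radians(d) # d>0 : clockwise swept (towards lamp left)
    t=np.array([*(c+rad*np.array([np.cos(a),np.sin(a)])),.074]);print(d,rad,t.round(4),"tool shift",(M.T@(t-o['tcp_pos'])).round(4))
print("tool y heading",np.degrees(np.arctan2(M[1,1],M[0,1])),"lamp right-gap radial heading",np.degrees(s_)+22.5)
for n,u,v in(("tall",140,210),("tumb",153,272),("sb",308,181)): print(n,back("top",u,v,.05))
E
```

```text
pivot,yaw [0.62717571 0.03501354 0.29135426] 16.69336939996108 rms 0.00036128206793382376
[[-9.577e-01  2.876e-01 -3.000e-04]
 [ 2.876e-01  9.577e-01 -1.600e-03]
 [-1.000e-04 -1.600e-03 -1.000e+00]]
-22.5 0.08 [ 0.5652 -0.0155  0.074 ] tool shift [-0.5457 -0.5266  0.1574]
-22.5 0.12 [ 0.5342 -0.0408  0.074 ] tool shift [-0.5233 -0.5597  0.1574]
0 0.08 [0.5505 0.012  0.074 ] tool shift [-0.5238 -0.5044  0.1573]
0 0.12 [5.122e-01 5.000e-04 7.400e-02] tool shift [-0.4904 -0.5264  0.1573]
22.5 0.08 [0.5476 0.0431 0.074 ] tool shift [-0.512  -0.4755  0.1573]
22.5 0.12 [0.5078 0.0472 0.074 ] tool shift [-0.4727 -0.483   0.1573]
tool y heading 73.28449303259475 lamp right-gap radial heading 39.193369399961085
tall [0.527104   0.46792461 0.05      ]
tumb [0.31658156 0.41590447 0.05      ]
sb [ 0.63658079 -0.10868721  0.05      ]
```

Call:
{"method": "play_rows", "body": {
  "targets": "1 -0.028 -0.03 0 0;1 -0.056 -0.06 0 0;1 -0.084 -0.09 0 0;1 -0.112 -0.12 0 0;1 -0.14 -0.15 0 0;1 -0.168 -0.18 0 0;1 -0.196 -0.21 0 0;1 -0.224 -0.24 0 0",
  "squeeze": 20
}}

```text
clock: 0.77
tcp_pos: [0.34, 0.35, 0.2311]
orientation: [-0.457, -3.108, 0.0]
contact_force: [0.5, 0.4, -0.6]
grip_width: -0.0001
gripper_force: 0.0
```

Call:
{"method": "play_rows", "body": {
  "targets": "1 -0.028 -0.03 0 0;1 -0.056 -0.06 0 0;1 -0.084 -0.09 0 0;1 -0.112 -0.12 0 0;1 -0.14 -0.15 0 0;1 -0.168 -0.18 0 0;1 -0.196 -0.21 0 0;1 -0.224 -0.24 0 0"
}}

```text
clock: 1.43
tcp_pos: [0.4854, 0.0559, 0.2313]
orientation: [-0.457, -3.108, -0.0]
contact_force: [0.4, 1.3, 0.5]
grip_width: 0.0002
gripper_force: 0.0
```

Call:
{"method": "play_rows", "body": {
  "targets": "1 -0.025 -0.025 0 0.1;1 -0.05 -0.05 0 0.2;1 -0.075 -0.08 0 0.3;1 -0.075 -0.08 0.02 0.4;1 -0.075 -0.08 0.04 0.5;1 -0.075 -0.08 0.06 0.6;1 -0.075 -0.08 0.07 0.6;1 -0.075 -0.08 0.07 0.6"
}}

```text
clock: 2.1
tcp_pos: [0.5321, -0.0401, 0.159]
orientation: [-1.349, -2.833, 0.004]
contact_force: [-1.3, 0.3, -0.3]
grip_width: -0.0001
gripper_force: 0.0
```

```bash
cat > g.py <<'E'
from h import *
c=np.array([.6272,.0350]);s=.2914
def go(*pts):
    o=r.get_obs();M=R.from_rotvec(o['orientation']).as_matrix()
    hd=np.degrees(np.arctan2(M[1,1],M[0,1]))
    print(o['clock'],o['tcp_pos'].round(4),"F",o['contact_force'].round(1),"w",o['grip_width'],"head",hd.round(1),"j7",o['joints'][6].round(2))
    for d,rad,z in pts:
        a=s+np.pi-np.radians(d); t=np.array([*(c+rad*np.array([np.cos(a),np.sin(a)])),z])
        print((d,rad,z),(M.T@(t-o['tcp_pos'])).round(4),"spin",np.radians(hd-(np.degrees(s)-d)).round(3))
E
python3 - <<'E'
from g import *
go((-22.5,.12,.15),(-22.5,.12,.074),(-22.5,.08,.074))
im=r.grab_frame("top")[:,:,::-1];im2=r.grab_frame("scene")[:,:,::-1]
cv2.imwrite("pics/a1.png",np.hstack([cv2.resize(im[110:260,190:340],(400,400)),cv2.resize(im2[170:320,200:350],(400,400))]))
E
```

```text
2.1 [ 0.5321 -0.0401  0.159 ] F [-1.3  0.3 -0.3] w -7.826422786519969e-05 head 39.1 j7 0.87
(-22.5, 0.12, 0.15) [-0.0019  0.0012  0.009 ] spin -0.002
(-22.5, 0.12, 0.074) [-0.0021  0.0015  0.085 ] spin -0.002
(-22.5, 0.08, 0.074) [-0.002   0.0415  0.0848] spin -0.002
```

View pics/a1.png

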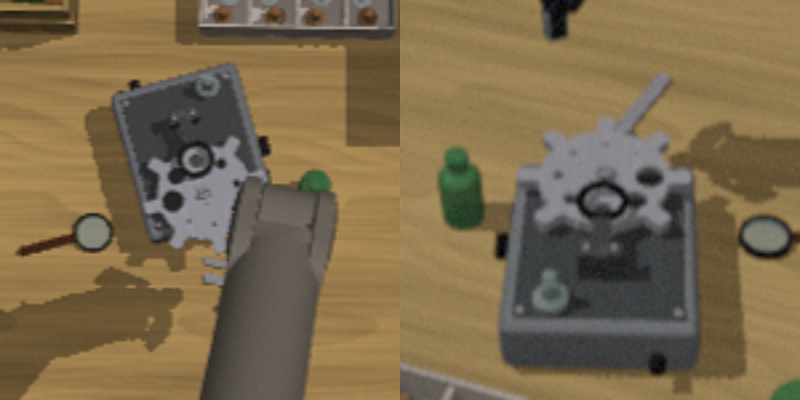

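The top view shows the disc unchanged and the hand above the front right of the lamp. In the scene view the fingertip is at about (258,184), clear of everything. Next I'll lower outside the disc and slide in to the right-hand gap.

Call:
{"method": "play_rows", "body": {
  "targets": "1 -0.002 0 0.03 0;1 -0.002 0 0.06 0;1 -0.002 0 0.09 0;1 -0.002 0 0.09 0;1 -0.002 0.013 0.09 0;1 -0.002 0.027 0.09 0;1 -0.002 0.04 0.09 0;1 -0.002 0.04 0.09 0"
}}

```text
clock: 2.87
tcp_pos: [0.5711, -0.0131, 0.0735]
orientation: [1.346, 2.833, 0.007]
contact_force: [0.3, 0.7, 1.8]
grip_width: -0.0003
gripper_force: 0.0
```

```bash
python3 - <<'E'
from g import *
go(*[(d,.080,.068) for d in(-17.5,-12.5,-7.5,-2.5,2.5,7.5,12.5,17.5,22.5)])
print(proj("scene",r.get_obs()['tcp_pos']))
cv2.imwrite("pics/a2.png",cv2.resize(r.grab_frame("scene")[150:270,220:340,::-1],(600,600)))
E
```

```text
2.8667 [ 0.5711 -0.0131  0.0735] F [0.3 0.7 1.8] w -0.000316880108136194 head 39.2 j7 0.91
(-17.5, 0.08, 0.068) [ 0.0088 -0.0059  0.0054] spin 0.087
(-12.5, 0.08, 0.068) [ 0.0158 -0.005   0.0054] spin 0.174
(-7.5, 0.08, 0.068) [ 0.0226 -0.0034  0.0054] spin 0.261
(-2.5, 0.08, 0.068) [ 0.0292 -0.0014  0.0054] spin 0.349
(2.5, 0.08, 0.068) [0.0357 0.0013 0.0054] spin 0.436
(7.5, 0.08, 0.068) [0.0419 0.0045 0.0054] spin 0.523
(12.5, 0.08, 0.068) [0.0478 0.0083 0.0054] spin 0.61
(17.5, 0.08, 0.068) [0.0533 0.0125 0.0054] spin 0.698
(22.5, 0.08, 0.068) [0.0584 0.0172 0.0055] spin 0.785
[[264.54043779 220.64303639]]
```

View pics/a2.png

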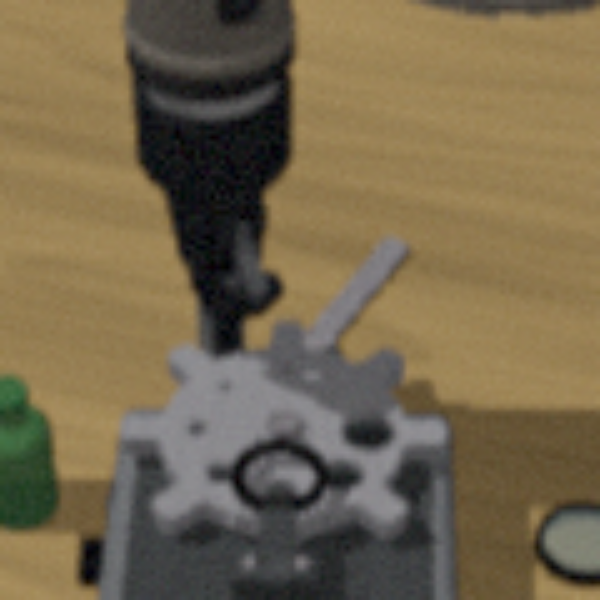

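The fingertip sits in the gap to the right of the front lobe, at crop (220,345), untouched. I'll lower 5 mm and push the lobe clockwise.

Call:
{"method": "play_rows", "body": {
  "targets": "1 0 -0.003 0.003 0;1 0 -0.005 0.006 0;1 0.005 -0.006 0.006 0.045;1 0.009 -0.006 0.006 0.09;1 0.0125 -0.0055 0.006 0.13;1 0.016 -0.005 0.006 0.17;1 0.0195 -0.0045 0.006 0.215;1 0.0226 -0.0034 0.006 0.26"
}}

```text
clock: 3.58
tcp_pos: [0.5483, -0.0021, 0.0651]
orientation: [-1.715, -2.631, 0.001]
contact_force: [-1.3, 0.3, 0.3]
grip_width: -0.0
gripper_force: 0.0
```

```bash
python3 - <<'E'
from g import *
go(*[(d,.080,.068) for d in(-2.5,2.5,7.5,12.5,17.5,22.5)])
E
```

```text
3.5833 [ 0.5483 -0.0021  0.0651] F [-1.3  0.3  0.3] w -2.167055931851425e-05 head 23.8 j7 0.69
(-2.5, 0.08, 0.068) [ 0.0085  0.0074 -0.0029] spin 0.08
(2.5, 0.08, 0.068) [ 0.0155  0.0082 -0.0029] spin 0.168
(7.5, 0.08, 0.068) [ 0.0223  0.0097 -0.0029] spin 0.255
(12.5, 0.08, 0.068) [ 0.029   0.0118 -0.0029] spin 0.342
(17.5, 0.08, 0.068) [ 0.0354  0.0144 -0.0029] spin 0.429
(22.5, 0.08, 0.068) [ 0.0416  0.0176 -0.0029] spin 0.517
```

Call:
{"method": "play_rows", "body": {
  "targets": "1 -0.008 0 0 -0.1;1 -0.015 -0.001 0 -0.2;1 -0.015 0.005 0 -0.2;1 -0.015 0.009 0 -0.2;1 -0.015 0.011 0 -0.2;1 -0.015 0.011 0 -0.2;1 -0.015 0.011 0 -0.2;1 -0.015 0.011 0 -0.2"
}}

```text
clock: 4.25
tcp_pos: [0.5654, -0.0102, 0.0651]
orientation: [-1.44, -2.792, 0.0]
contact_force: [0.7, -0.2, -0.1]
grip_width: -0.0001
gripper_force: 0.0
```

```bash
python3 - <<'E'
from g import *
o=r.get_obs();v=o['tcp_pos'][:2]-c;print("rad",np.hypot(*v),"d",np.degrees(s)+180-np.degrees(np.arctan2(v[1],v[0]))%360)
go(*[(d,.077,.068) for d in(-17.5,-12.5,-7.5,-2.5,2.5,7.5,12.5,17.5,22.5)])
E
```

```text
rad 0.07659982047053536 d -19.50513742449246
4.25 [ 0.5654 -0.0102  0.0651] F [ 0.7 -0.2 -0.1] w -6.703193580738211e-05 head 35.4 j7 0.86
(-17.5, 0.077, 0.068) [ 0.0027 -0.0004 -0.0029] spin 0.022
(-12.5, 0.077, 0.068) [ 0.0094  0.     -0.0029] spin 0.109
(-7.5, 0.077, 0.068) [ 0.016   0.0011 -0.0029] spin 0.196
(-2.5, 0.077, 0.068) [ 0.0226  0.0027 -0.0029] spin 0.284
(2.5, 0.077, 0.068) [ 0.0289  0.0048 -0.0029] spin 0.371
(7.5, 0.077, 0.068) [ 0.0351  0.0075 -0.0029] spin 0.458
(12.5, 0.077, 0.068) [ 0.041   0.0108 -0.0029] spin 0.545
(17.5, 0.077, 0.068) [ 0.0465  0.0145 -0.0029] spin 0.633
(22.5, 0.077, 0.068) [ 0.0518  0.0187 -0.0029] spin 0.72
```

Call:
{"method": "play_rows", "body": {
  "targets": "1 0.004 0 0 0.04;1 0.0075 0 0 0.08;1 0.011 0 0 0.13;1 0.0145 0.001 0 0.175;1 0.018 0.0015 0 0.22;1 0.0215 0.0025 0 0.265;1 0.0255 0.0035 0 0.325;1 0.029 0.005 0 0.37"
}}

```text
clock: 4.92
tcp_pos: [0.5517, 0.0147, 0.0652]
orientation: [-1.934, -2.475, 0.003]
contact_force: [-2.2, -4.8, 1.2]
grip_width: 0.0002
gripper_force: 2.1
```

```bash
python3 - <<'E'
from g import *
o=r.get_obs();v=o['tcp_pos'][:2]-c;print("rad",np.hypot(*v),"d",np.degrees(s)+180-np.degrees(np.arctan2(v[1],v[0]))%360)
go(*[(d,.077,.068) for d in(7.5,12.5,17.5,22.5)])
E
```

```text
rad 0.07814162693027625 d 1.6167904594722984
4.9167 [0.5517 0.0147 0.0652] F [-2.2 -4.8  1.2] w 0.00016782514953097877 head 14.0 j7 0.52
(7.5, 0.077, 0.068) [ 0.0079  0.0014 -0.0029] spin 0.084
(12.5, 0.077, 0.068) [ 0.0146  0.0022 -0.0029] spin 0.171
(17.5, 0.077, 0.068) [ 0.0211  0.0037 -0.0029] spin 0.258
(22.5, 0.077, 0.068) [ 0.0276  0.0057 -0.0029] spin 0.346
```

It is in contact at about 5 N. I'll carry on through the click.

Call:
{"method": "play_rows", "body": {
  "targets": "1 0.004 0.001 0 0.04;1 0.008 0.0015 0 0.085;1 0.0115 0.002 0 0.13;1 0.015 0.0025 0 0.17;1 0.018 0.003 0 0.215;1 0.021 0.0035 0 0.26;1 0.0245 0.0045 0 0.3;1 0.0275 0.0055 0 0.345"
}}

```text
clock: 5.58
tcp_pos: [0.5511, 0.0443, 0.0652]
orientation: [-2.328, -2.109, 0.001]
contact_force: [-1.2, 0.3, 0.2]
grip_width: 0.0
gripper_force: 0.2
```

```bash
python3 - <<'E'
from g import *
go((22.5,.077,.068),(22.5,.12,.068))
cv2.imwrite("pics/a3.png",cv2.resize(r.grab_frame("scene")[150:270,220:340,::-1],(600,600)))
E
```

```text
5.5833 [0.5511 0.0443 0.0652] F [-1.2  0.3  0.2] w 3.337506956348739e-05 head -5.6 j7 0.2
(22.5, 0.077, 0.068) [-0.0015 -0.0003 -0.0028] spin 0.003
(22.5, 0.12, 0.068) [-0.0014 -0.0433 -0.0028] spin 0.003
```

View pics/a3.png

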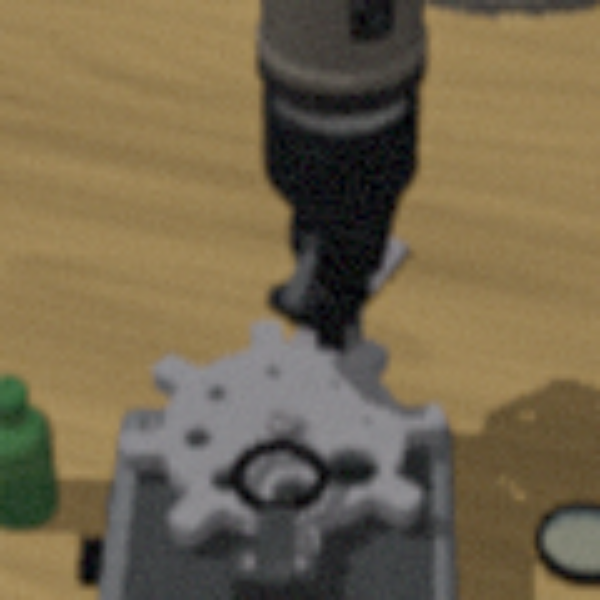

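The front lobe at (268,335) is a few degrees short of the stop, so the disc is probably still snapping. I'll wait a little, then retreat outward.

Call:
{"method": "play_rows", "body": {
  "targets": "1 0 0 0 0;1 0 0 0 0;1 0 0 0 0;1 0 -0.01 0 0;1 0 -0.022 0 0;1 0 -0.034 0 0;1 0 -0.045 0 0;1 0 -0.045 0 0"
}}

```text
clock: 6.3
tcp_pos: [0.5035, 0.0483, 0.0649]
orientation: [-2.324, -2.111, 0.003]
contact_force: [-0.6, 0.6, 0.0]
grip_width: -0.0001
gripper_force: 0.0
```

```bash
python3 - <<'E'
from g import *
go((22.5,.12,.066),(0,.122,.066),(-22.5,.12,.066))
cv2.imwrite("pics/a4.png",cv2.resize(r.grab_frame("scene")[150:270,220:340,::-1],(600,600)))
E
```

```text
6.3 [0.5035 0.0483 0.0649] F [-0.6  0.6  0. ] w -0.00010120720950933891 head -5.5 j7 0.19
(22.5, 0.12, 0.066) [-0.0008  0.0044 -0.0011] spin 0.005
(0, 0.122, 0.066) [-0.0475  0.0114 -0.0011] spin -0.387
(-22.5, 0.12, 0.066) [-0.0858  0.0391 -0.0012] spin -0.78
```

View pics/a4.png

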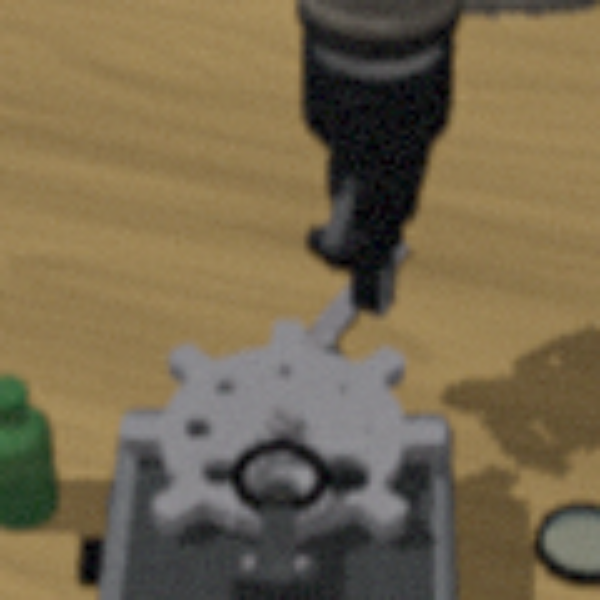

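The disc has settled in a stop with its front lobe at (288,335). The widest hole has moved one place towards the ring, to (345,470). I'll go back for the second click.

Call:
{"method": "play_rows", "body": {
  "targets": "1 -0.012 0 0 -0.1;1 -0.024 0.002 0 -0.2;1 -0.036 0.006 0 -0.3;1 -0.0475 0.011 0 -0.39;1 -0.058 0.016 0 -0.48;1 -0.07 0.024 0 -0.58;1 -0.08 0.033 0 -0.68;1 -0.086 0.039 0 -0.78"
}}

```text
clock: 7.02
tcp_pos: [0.5387, -0.0428, 0.0657]
orientation: [1.342, 2.838, 0.0]
contact_force: [0.7, -0.9, -0.0]
grip_width: -0.0001
gripper_force: 0.0
```

Call:
{"method": "play_rows", "body": {
  "targets": "1 0 0 0 0;1 0 0.01 0 0;1 0 0.022 0 0;1 0 0.034 0 0;1 0 0.043 0 0;1 0 0.043 0 0;1 0 0.043 0 0;1 0 0.043 0 0"
}}

```text
clock: 7.68
tcp_pos: [0.5709, -0.013, 0.0652]
orientation: [1.347, 2.838, 0.0]
contact_force: [-0.2, -0.4, 0.4]
grip_width: -0.0
gripper_force: 0.0
```

```bash
python3 - <<'E'
from g import *
go(*[(d,.077,.066) for d in(-22.5,-17.5,-12.5,-7.5,-2.5,2.5)])
E
```

```text
7.6833 [ 0.5709 -0.013   0.0652] F [-0.2 -0.4  0.4] w -1.993353062058905e-05 head 39.2 j7 0.92
(-22.5, 0.077, 0.066) [ 0.0016 -0.003  -0.0008] spin 0.001
(-17.5, 0.077, 0.066) [ 0.0083 -0.0027 -0.0008] spin 0.088
(-12.5, 0.077, 0.066) [ 0.015  -0.0018 -0.0008] spin 0.175
(-7.5, 0.077, 0.066) [ 0.0215 -0.0004 -0.0008] spin 0.262
(-2.5, 0.077, 0.066) [ 0.0279  0.0016 -0.0008] spin 0.35
(2.5, 0.077, 0.066) [ 0.0341  0.0042 -0.0008] spin 0.437
```

Call:
{"method": "play_rows", "body": {
  "targets": "1 0.004 -0.003 0 0.04;1 0.0085 -0.003 0 0.09;1 0.0125 -0.0025 0 0.14;1 0.017 -0.0015 0 0.2;1 0.0215 -0.0005 0 0.26;1 0.026 0.001 0 0.325;1 0.03 0.0025 0 0.38;1 0.034 0.004 0 0.435"
}}

```text
clock: 8.35
tcp_pos: [0.5515, 0.0139, 0.0653]
orientation: [1.934, 2.476, -0.002]
contact_force: [-1.4, -4.6, 1.2]
grip_width: -0.0003
gripper_force: 2.0
```

```bash
python3 - <<'E'
from g import *
go(*[(d,.077,.066) for d in(2.5,7.5,12.5,17.5,22.5)])
E
```

```text
8.35 [0.5515 0.0139 0.0653] F [-1.4 -4.6  1.2] w -0.00029328043412814065 head 14.0 j7 0.52
(2.5, 0.077, 0.066) [ 0.0019  0.0016 -0.0007] spin -0.003
(7.5, 0.077, 0.066) [ 0.0086  0.0018 -0.0007] spin 0.084
(12.5, 0.077, 0.066) [ 0.0152  0.0027 -0.0007] spin 0.172
(17.5, 0.077, 0.066) [ 0.0218  0.0041 -0.0007] spin 0.259
(22.5, 0.077, 0.066) [ 0.0282  0.0061 -0.0007] spin 0.346
```

Same contact as the first time, so I'll finish the sweep, wait, retreat and lift.

Call:
{"method": "play_rows", "body": {
  "targets": "1 0.004 0.001 0 0.04;1 0.008 0.0015 0 0.085;1 0.0115 0.002 0 0.13;1 0.015 0.0025 0 0.17;1 0.018 0.003 0 0.215;1 0.021 0.0035 0 0.26;1 0.0245 0.0045 0 0.3;1 0.0275 0.0055 0 0.345"
}}

```text
clock: 9.02
tcp_pos: [0.5508, 0.0435, 0.0654]
orientation: [-2.328, -2.11, -0.001]
contact_force: [-0.3, -0.5, 0.4]
grip_width: -0.0004
gripper_force: 0.2
```

Call:
{"method": "play_rows", "body": {
  "targets": "1 0 0 0 0;1 0 0 0 0;1 0 0 0 0;1 0 -0.01 0 0;1 0 -0.022 0 0;1 0 -0.034 0 0;1 0 -0.045 0 0;1 0 -0.045 0 0"
}}

```text
clock: 9.68
tcp_pos: [0.5028, 0.0473, 0.0649]
orientation: [-2.324, -2.111, 0.003]
contact_force: [-1.2, 0.5, 0.1]
grip_width: 0.0002
gripper_force: 0.0
```

Call:
{"method": "play_rows", "body": {
  "targets": "1 0 -0.01 -0.02 0;1 0 -0.01 -0.05 0;1 0 -0.01 -0.08 0;1 0 -0.01 -0.11 0;1 0 -0.01 -0.14 0;1 0.03 -0.01 -0.14 0;1 0.06 -0.01 -0.14 0;1 0.09 -0.01 -0.14 0"
}}

```text
clock: 10.35
tcp_pos: [0.5053, 0.139, 0.2064]
orientation: [-2.327, -2.111, -0.005]
contact_force: [0.2, 0.9, -0.4]
grip_width: -0.0001
gripper_force: 0.0
```

Call:
{"method": "play_rows", "body": {
  "targets": "1 0.03 0 0 0;1 0.06 0 0 0;1 0.09 0 0 0;1 0.11 0 0 0;1 0.12 0 0 0;1 0.12 0 0 0;1 0.12 0 0 0;1 0.12 0 0 0"
}}

```text
clock: 11.02
tcp_pos: [0.5164, 0.2548, 0.2054]
orientation: [2.328, 2.108, -0.001]
contact_force: [-1.1, -0.5, 0.7]
grip_width: 0.0006
gripper_force: 0.0
```

```bash
python3 - <<'E'
from g import *
go()
im=r.grab_frame("top")[:,:,::-1];im2=r.grab_frame("scene")[:,:,::-1]
a=rect(im,.47,.79,-.09,.15,.086,1650)
cv2.imwrite("pics/a5.png",np.hstack([a,cv2.resize(im2[150:282,235:334],(396,528))]))
E
```

```text
11.0167 [0.5164 0.2548 0.2054] F [-1.1 -0.5  0.7] w 0.000586111096434945 head -5.7 j7 -0.32
```

View pics/a5.png

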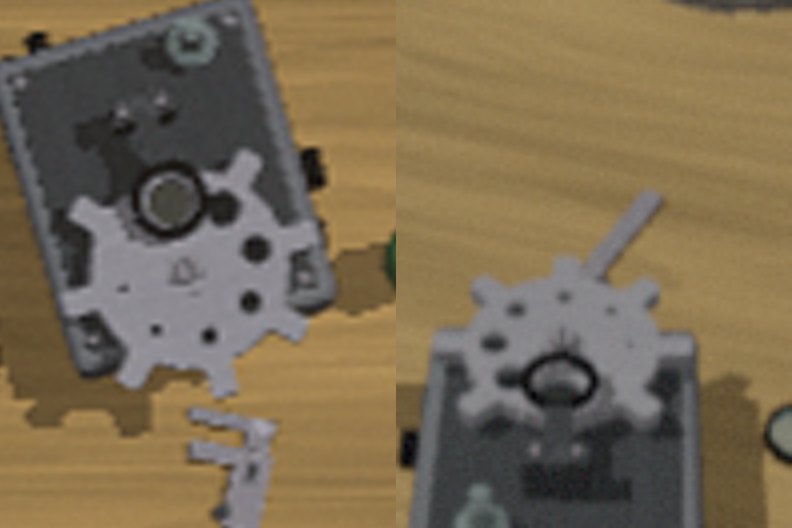

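The plan view shows the widest hole filling the ring at (171,200), with the 22 mm hole at (222,207) just clockwise of it. The lobes are back in their starting pattern, so the disc is in a stop. The caliper and stopper have not moved.

```bash
python3 -c "
from bench import r
print(r.hand_in())"
```

```text
the job is handed in; nothing more can be done
None
```

The aperture disc was flicked two clicks clockwise; the last pictures show the widest hole under the port ring, resting in its click stop, the hand is clear and the job is handed in.

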